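# Nip an axle block in the link press from the slack-free side

### The job

Run the press ram well back from the anvil, lay the steel axle block lengthwise in the nest between the two low rails and let go of it. Then bring the ram up from behind, by feel, until it squeezes the block square against the anvil with a light load of about 6 newtons (never more than 12), do not draw the ram back once it bears on the block, and let go leaving the handle with its play taken up on the anvil side. Leave the other things on the bench alone.

Things in the scene. Friction and masses are not known exactly. Their poses are not given: they have to be found in the camera images.
- press: Small link press fixed to the bench. Green base plate 100 mm (x) by 300 mm (y from -160 to +140 mm), 20 mm thick. Origin on the bench surface, z up, +y points along the ram's travel to the anvil; all y and x below are in this frame, heights above the bench. A fixed rear bridge (y -158 to -128 mm, top at 65 mm) stands behind the ram.
- anvil_face (a point): Centre foot of the anvil's upright flat face, on the plate's top (y = 100 mm, height 20 mm); axes as the press. The anvil is a plain fixed block 80 mm wide, from y = 100 to 135 mm, its top at 70 mm.
- nest_mid (a point): Middle of the nest's flat floor (the plate's top, height 20 mm), y = 78 mm, where the block's middle comes when it is against the anvil; axes as the press. Two fixed rails 8 mm high and 8 mm thick, from y = 45 to 100 mm, inner faces at x = -18 and +18 mm, bound it; the side towards the nose is open.
- ram_way (a point): Fixed point under the middle of the grey ram at its rear stop (y = -65 mm, height 20 mm); axes as the press. The ram (60 x 70 mm, top at 66 mm) slides in y with a steady drag of 12 N both ways and stays where left; 75 mm of travel between hard stops. Nose to anvil is 90 mm at the rear stop, 24 to 40 mm at the start: too little for the block.
- nose: Nose of the ram: steel pin 18 mm thick, 30 mm long, pointing to the anvil at x = 0, height 38 mm. Origin: centre of its flat tip; axes as the press. It sits in the ram on a spring of 4 N/mm, 6 mm travel, no preload: against a part that cannot move, the tip stands still while the ram goes on and the load grows. Pushing the ram takes its 12 N drag plus this load.
- handle_grip (a point): Grip point on the upright steel handle on top of the ram: x = 0, height 114 mm; axes as the press. The handle is a flat post 28 mm in x, 16 mm in y, from 68 to 137 mm high, centred here in x and y. Two 34 mm wide shoulders of the ram, up to 76 mm high, stand before and behind it; nothing is beside it above that. Nose tip is 75 mm ahead (play at 0).
- handle (a joint): Play (backlash) of the handle in the ram, in m: 0 = against the rear shoulder (pulls the ram back), 0.008 = against the shoulder on the anvil side (pushes the ram to the anvil). In between the handle moves alone, with 1.5 N of friction, and stays where it is left.
- block_center (a point): Centre of the loose axle block: plain steel, 28 mm (its x) by 44 mm (its y, the long way) by 36 mm high, about 0.27 kg, a brass-bushed round hole seen in its top. It stands on the bench, 18 mm below this point. In the nest its y lies along the press's y (either way round) and this point is 38 mm above the bench.
- block: The same axle block; origin at the centre of its underside, axes as for its centre.
- sprocket: Rusty rear sprocket, a flat disc 150 mm across, 6 mm thick, lying on the bench; origin centre of the underside. Bystander.
- mallet: Rubber mallet lying on the bench: head 60 x 90 x 55 mm, wooden handle 200 mm long towards its -x; origin under the centre of the head. Bystander.
- drift: Brass drift punch, 14 mm thick, 115 mm long along its y, lying on the bench; origin under its thick part. Bystander.
- tyre_lever: Plastic tyre lever, 20 mm wide, 9 mm thick, 250 mm long along its y, lying flat; origin under its middle. Bystander.
Mind the look-alikes: they are no part of the job. Of the things shaped like the block, the bare steel one is meant.

How it is judged (in metres and radians):
On the way, in this order (a step that is already met when the one before it is completed fails the run):
1. the ram is run back so that the gap from nose to anvil is over 50 mm (y of nose in the frame of press below 0.05 m), for 0.1 s.
2. the block lies flat between the rails of the nest, let go, not yet squeezed by the nose (x of block_center in the frame of press between -0.007 and 0.007 m and z of block_center in the frame of press between 0.035 and 0.041 m and angle between block_center's own z axis and vertical below 0.08 rad and angle between the y axis of block_center and the y axis of press, either way round below 0.2 rad and y of block_center in the frame of press between 0.045 and 0.082 m and contact force between the fingers and block below 0.1 N and contact force between nose and block below 0.5 N), for 0.15 s.
At the end, for the whole second after the job is handed in: Block flat in the nest against the anvil (centre at y 75.5 to 80.5 mm, within 7 mm of the middle line, 0.2 rad of the ram's line, tilt under 0.08 rad); nose presses it with 3.5 to 9 N; handle play taken up on the anvil side (over 5.5 of 8 mm); all still (x of block_center in the frame of press between -0.007 and 0.007 m and z of block_center in the frame of press between 0.035 and 0.041 m and angle between block_center's own z axis and vertical below 0.08 rad and angle between the y axis of block_center and the y axis of press, either way round below 0.2 rad and y of block_center in the frame of press between 0.0755 and 0.0805 m and contact force between nose and block between 3.5 and 9 N and value of joint handle above 0.0055 m and linear speed of each of block, nose below 0.01 m/s); the robot touches nothing.
It fails at once if the nose presses on the block with more than 12 N (contact force between nose and block above 12 N).
It fails at once if the ram is drawn back (handle at the rear end of its play) while the nose bears on the block with more than 2.5 N (contact force between nose and block above 2.5 N and value of joint handle below 0.0015 m).
It fails at once if a bystander is shifted by more than 20 mm (distance of any of sprocket, mallet, drift, tyre_lever from where it was at the start of the episode above 0.02 m).
It also fails if it takes over 66 s, if anything falls off the work surface, if the arm or the gripper's body presses on something with over 40 N, if the wrist force passes 120 N, or if a joint passes its speed limit or range.

### The arm

A 6-joint arm with a two-finger parallel gripper is mounted at the origin on the work surface. World frame = base frame: x ahead of the robot, y to its left, z up, the work surface at z = 0. Lengths are in m, angles in degrees, forces in N, time in s.
With the tool pointing down it reaches from about 0.35 to 0.875 m from the base axis. Payload 4.2 kg.
Tool frame: the origin (TCP) lies at the very end of the fingers, on their centre line; the grasp point (between the pads) lies 19 mm behind it; z points along the fingers, y is the line along which they close (so a half turn about z gives the same grasp; the last joint's range is limited). The gripper opens to 87 mm and grips with 3 to 60 N. Pads are 19 mm wide; open, the fingers measure 117 mm over their backs; the gripper's body (75 mm by 190 mm) begins 51 mm behind the grasp point.
Start: joints at [-52.735, 22.042, 0.453, 0, -68.411, -14.817], TCP at [0.239, -0.578, 0.223] pointing down, gripper open.
Joint ranges: [-179.83, 179.83], [-69.29, 118.12], [-61.27, 80.66], [-181.25, 117.63], [-171.15, -9.14], [-177.46, 177.46]. Speed limits (degrees/s): [159.86, 159.86, 180, 180, 180, 180].

### API

Orientations are given as a 3x3 rotation matrix whose columns are the frame's x, y, z axes.
In Python, from station import sense, optics, r gives the robot as it stands. The module is installed in compiled form; this text tells all that it offers.
- The arm moves only by the shell command python3 -m pendant 'ROWS' [OPENING]. ROWS is JSON, a list that holds one entry, the list of rows, each a list of 4 numbers: the shift along the tool's x, y, z normalised to -1 to 1, where 1 is 100 mm, then the turn about the tool's z normalised to -1 to 1, where 1 is 2 rad. A call has 1 to 8 rows; each row is the pose to reach, as a shift and turn from the pose commanded when the call began, along the tool's axes at that moment; what a row does not reach only later rows make up. A row lasts 1/10 s, in which the tool goes at most 50 mm and 8.59 degrees, less where a joint would pass 70% of its speed; a pose out of reach is approached as far as the arm can. A call with a number of a shift or a turn outside -1 to 1 is refused whole. A call with a gripper value outside its range is refused whole. OPENING is the closure, from 0 (fully open) to 1 (shut), set as the call begins (- or left out, the last holds). The fingers move at their own pace and stop on an object; the grip force is fixed at half the most. Time passes only in rows, so rows that repeat a pose let the fingers close. It gives the time, the measured TCP pose, the force, the opening and the grip force at its end, in the units of the state.
- sense(): the state, without advancing time (a new reading comes with each control period).
- optics.capture(name): name is "scene" or "top" or "wrist"; returns the picture (480x640x3 uint8, red, green, blue); there is no depth.
- optics.get_calibration(name): a dict with "camera_matrix" (3x3 intrinsics, pixels), "camera_from_world" (4x4, takes a point from world to camera coordinates). Camera axes: x right, y down, z forward; pixel columns grow to the right and rows downward; lengths in m; the calibration is good to about 2 mm. A picture is of the moment at which its call begins: read the wrist's pose just before it. get_calibration takes no time and is no camera call; for the wrist camera it gives the pose at the moment of the call.
- r.finish_job(): hands the job in; it is judged then, once.
The state is a dict: "time_s": time; "joints": joint angles; "joint_velocities": joint speeds; "effort": joint torques, N m; "tcp_pos": TCP position; "ee_rot": TCP orientation; "wrist_force": force on the tool from outside, world axes, zero at the start; "moment": the same for the moment, N m; "gripper_width": opening from 0.0 (shut) to 1.0 (fully open); "gripper_force": force on a finger pad.
Only numpy, scipy, OpenCV 4.12 (cv2) and the standard library are available. Lean on these libraries where they do the work, as an engineer would, in place of code of your own. Each camera call takes 0.05 s, during which the arm holds its last target. There are 200 camera calls.

## Working session

There is one attempt and no reset: what is moved stays moved. The work goes in short steps, Python scripts to look and compute and a shell command to move; the robot and the scene stay as the last step left them, time stands still between calls to the robot, and variables do not carry over. Pictures are saved under pics/ and viewed, at most 10 in all, crops included, and the job is handed in when it is done.

```bash
mkdir -p pics && python3 - <<'E'
from station import sense, optics, r
import cv2,numpy as np
s=sense();print(s['time_s'],s['tcp_pos'],np.round(s['ee_rot'],3),s['wrist_force'],s['gripper_width'])
for n in("scene","top"):
    im=optics.capture(n);cv2.imwrite(f"pics/{n}0.png",im[:,:,::-1]);c=optics.get_calibration(n);print(n,np.round(c['camera_matrix'],1).tolist(),np.round(c['camera_from_world'],3).tolist())
E
```

```text
0.0 [ 0.23845882 -0.5770703   0.22147627] [[-0.924 -0.382 -0.001]
 [-0.382  0.924  0.002]
 [ 0.     0.002 -1.   ]] [0.55370688 0.70708028 0.67395496] 0.9998876388983844
scene [[508.2, 0.0, 315.2], [0.0, 508.2, 233.1], [0.0, 0.0, 1.0]] [[-0.36, 0.933, -0.016, 0.258], [0.493, 0.175, -0.852, -0.188], [-0.792, -0.315, -0.523, 1.555], [0.0, 0.0, 0.0, 1.0]]
top [[440.2, 0.0, 326.3], [0.0, 440.2, 246.0], [0.0, 0.0, 1.0]] [[-0.017, -1.0, -0.022, -0.027], [-0.98, 0.021, -0.196, 0.6], [0.196, 0.018, -0.98, 0.758], [0.0, 0.0, 0.0, 1.0]]
```

View pics/top0.png

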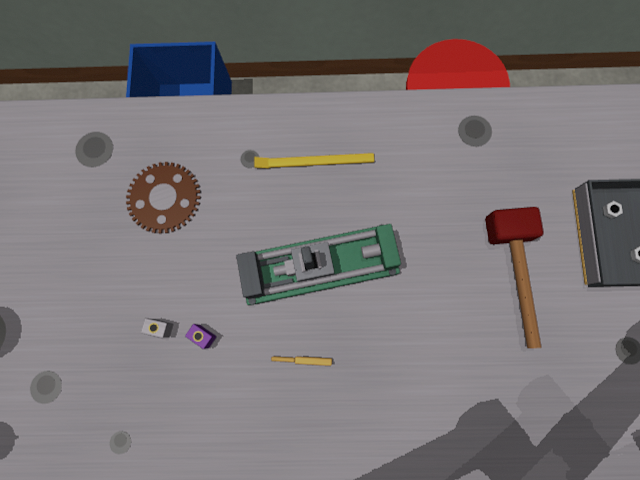

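View pics/scene0.png

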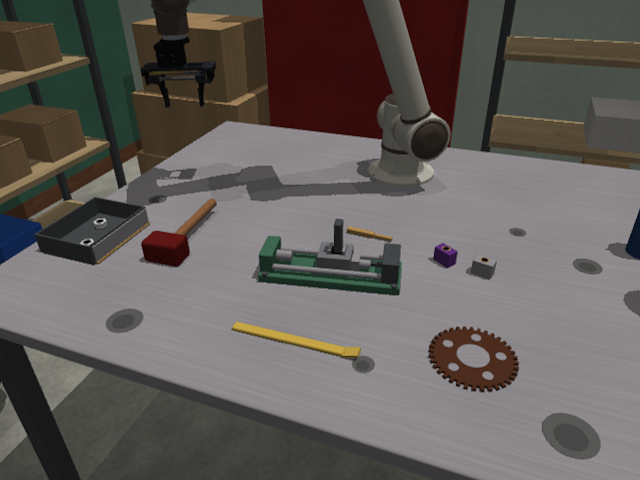

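The top view has two things shaped like the block: bare grey at (155,328) and purple at (201,336). The grey one fits "bare steel". I'll confirm it in an enlarged crop, together with the press.

```bash
python3 - <<'E'
import cv2,numpy as np
im=cv2.imread("pics/top0.png")
a=cv2.resize(im[220:310,230:410],None,fx=4,fy=4,interpolation=cv2.INTER_CUBIC)
b=cv2.resize(im[310:355,135:225],None,fx=5,fy=5,interpolation=cv2.INTER_CUBIC)
o=np.zeros((585,720,3),np.uint8);o[:360]=a;o[360:,:450]=b
cv2.imwrite("pics/crop1.png",o)
E
cat > h.py <<'E'
from station import sense, optics, r
import cv2,numpy as np
def ray(name,px,z,cal=None):
    c=cal or optics.get_calibration(name);K=c['camera_matrix'];T=np.array(c['camera_from_world'])
    R=T[:3,:3];o=-R.T@T[:3,3];d=R.T@np.linalg.inv(K)@np.array([px[0],px[1],1.])
    return o+d*(z-o[2])/d[2]
def proj(name,P,cal=None):
    c=cal or optics.get_calibration(name);T=np.array(c['camera_from_world'])
    q=(T[:3,:3]@np.atleast_2d(P).T).T+T[:3,3];q=q@np.array(c['camera_matrix']).T
    return q[:,:2]/q[:,2:]
E
```

```text
(no output)
```

View pics/crop1.png

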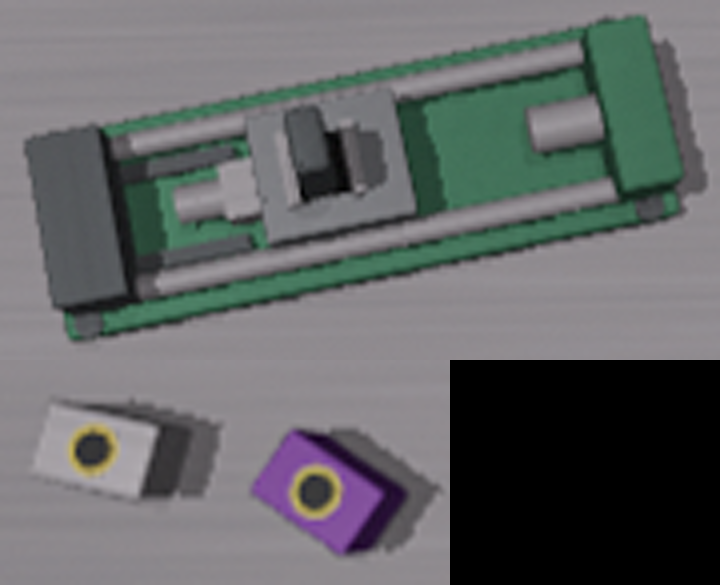

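```bash
cat > fit.py <<'E'
from h import *
from scipy.optimize import least_squares
cal=optics.get_calibration("top")
A=np.array([(25,142),(98,125),(132,298),(58,308),(585,30),(645,16),(682,180),(625,193)])/4.+[230,220]-0.375
W=np.array([ray("top",p,z,cal) for p,z in zip(A,[.07]*4+[.065]*4)])
print(np.round(W,4))
# top-image: press +y left(world +y); image up = world +x
M=np.array([(.04,.135),(.04,.1),(-.04,.1),(-.04,.135),(.05,-.128),(.05,-.158),(-.05,-.158),(-.05,-.128)])
def T(p,m):
    c,s=np.cos(p[2]),np.sin(p[2]);return m@np.array([[c,s],[-s,c]])+p[:2]
wt=np.array([1]*4+[1,1,1,1])
f=least_squares(lambda p:((T(p,M)-W[:,:2])).ravel(),[.5,0,0])
print(f.x,np.degrees(f.x[2]));print(np.round((T(f.x,M)-W[:,:2])*1e3,1))
p=f.x
def inv(w):
    c,s=np.cos(p[2]),np.sin(p[2]);return (np.array(w)[:2]-p[:2])@np.array([[c,-s],[s,c]])
for n,px,z in [("handletop",(307,137),.137),("nosetip",(178,206),.038),("nosetip47",(178,206),.047),("ramfrontL",(245,112),.066),("ramfrontR",(268,242),.066),("ramrear",(415,212),.066),("rodL",(490,70),.04),("rodR",(400,240),.04)]:
    print(n,np.round(inv(ray("top",np.array(px)/4.+[230,220],z,cal))*1e3,1))
B=np.array([(50,402),(158,425),(140,497),(33,472)]);B=(B-[0,360])/5.+[135,310]-.4
bw=np.array([ray("top",q,.036,cal) for q in B]);c=bw.mean(0)
print("block",c,np.linalg.norm(bw[0]-bw[1]),np.linalg.norm(bw[1]-bw[2]),"long dir deg",np.degrees(np.arctan2(*(bw[0]-bw[1]+bw[3]-bw[2])[[1,0]])))
E
python3 fit.py
```

```text
[[ 0.5835  0.1274  0.07  ]
 [ 0.5907  0.094   0.07  ]
 [ 0.5113  0.0774  0.07  ]
 [ 0.5074  0.1107  0.07  ]
 [ 0.6318 -0.1309  0.065 ]
 [ 0.6378 -0.1589  0.065 ]
 [ 0.5606 -0.1722  0.065 ]
 [ 0.5552 -0.1461  0.065 ]]
[ 0.56990892 -0.01228664  0.18756979] 10.746957591591542
[[  0.5   0.4]
 [ -0.2  -0.6]
 [  0.7   1.1]
 [ -2.    2.1]
 [ 11.1   2.2]
 [ 10.7   0.7]
 [-10.4  -4.6]
 [-10.5  -1.3]]
handletop [1.3 5.3]
nosetip [ 0.4 74.2]
nosetip47 [-1.1 73.3]
ramfrontL [32.3 33. ]
ramfrontR [-28.9  34.1]
ramrear [-29.2 -34. ]
rodL [ 33.6 -83.6]
rodR [-37.2 -25. ]
block [0.456577   0.28541817 0.036     ] 0.042100094814959146 0.026671008567703772 long dir deg 76.9341252771574
```

The grey block at (155,328) has a bare steel top and a brass-bushed hole, so it is the one meant. The anvil is dark grey on the left and the nose points left. The bridge turns out to be 80 mm wide, so I'll refit.

```bash
sed -i 's/(.05,-.128),(.05,-.158),(-.05,-.158),(-.05,-.128)/(.04,-.128),(.04,-.158),(-.04,-.158),(-.04,-.128)/' fit.py && python3 fit.py | tail -20
cat > to.py <<'E'
# usage: to.py x y z yaw_of_tool_y_deg  -> shift in tool units & turn
import sys
from h import *
s=sense();R=np.array(s['ee_rot']);t=np.array(list(map(float,sys.argv[1:4])))
d=R.T@(t-s['tcp_pos'])*10
yaw=np.degrees(np.arctan2(R[1,1],R[0,1]));dy=(float(sys.argv[4])-yaw+90)%180-90
print("tcp",np.round(s['tcp_pos'],4),"shift",np.round(d,3),"turn",round(-np.radians(dy)/2,4),"yaw",round(yaw,2),"F",np.round(s['wrist_force'],2),"J",np.round(s['joints'],0),"t",s['time_s'])
E
```

```text
[ 0.5606 -0.1722  0.065 ]
 [ 0.5552 -0.1461  0.065 ]]
[ 0.56990831 -0.01228676  0.18761884] 10.749767621322961
[[ 0.5  0.4]
 [-0.2 -0.6]
 [ 0.7  1.1]
 [-2.   2.1]
 [ 1.3  0.3]
 [ 0.9 -1.1]
 [-0.5 -2.8]
 [-0.7  0.6]]
handletop [1.3 5.3]
nosetip [ 0.4 74.2]
nosetip47 [-1.1 73.3]
ramfrontL [32.3 33. ]
ramfrontR [-28.9  34.1]
ramrear [-29.2 -34. ]
rodL [ 33.6 -83.6]
rodR [-37.2 -25. ]
block [0.456577   0.28541817 0.036     ] 0.042100094814959146 0.026671008567703772 long dir deg 76.9341252771574
```

```bash
python3 to.py .569 -.0075 .2 100.75
```

```text
tcp [ 0.2385 -0.5771  0.2216] shift [-5.229  4.003  0.223] turn 0.102 yaw 112.44 F [-0.15  0.04 -0.  ] J [-53.  22.   0.  -0. -68. -15.] t 0.1
```

```bash
for i in 1 2 3 4 5; do python3 -m pendant '[[[-0.25,0.19,0,0],[-0.6,0.46,0,0],[-0.95,0.73,0,0],[-1,0.77,0,0]]]' | tail -1; done; python3 to.py .569 -.0075 .2 100.75
```

```text
gripper_force: 0.0
gripper_force: 0.0
gripper_force: 0.0
gripper_force: 0.0
gripper_force: 0.0
tcp [ 0.5556 -0.0291  0.2219] shift [-0.206  0.149  0.219] turn 0.1033 yaw 112.59 F [-1.07 -0.64  0.76] J [ 14.  15.  -9.   0. -65. -81.] t 2.1
```

```bash
python3 -m pendant '[[[-0.1,0.08,0,0.05],[-0.2,0.15,0.1,0.1033],[-0.206,0.15,0.2,0.1033],[-0.206,0.15,0.2,0.1033],[-0.206,0.15,0.2,0.1033]]]' | tail -1; python3 to.py .569 -.0075 .2 100.75; python3 - <<'E'
from h import *
import pickle
c=optics.get_calibration("wrist");im=optics.capture("wrist");cv2.imwrite("pics/w1.png",im[:,:,::-1]);pickle.dump(c,open("w1.pkl","wb"))
p=np.array([.5699,-.0123,.18762])
def P(x,y,z):
    c_,s_=np.cos(p[2]),np.sin(p[2]);return [p[0]+c_*x-s_*y,p[1]+s_*x+c_*y,z]
pts=[P(0,100,70)]
for q in [(-.04,.1,.07),(.04,.1,.07),(-.04,.135,.07),(.04,.135,.07),(.018,.045,.028),(-.018,.045,.028),(-.014,-.008+.005,.137),(.014,.013,.137),(0,.074,.038)]: print(q,np.round(proj("wrist",P(*q),c)[0]))
E
```

```text
gripper_force: 0.0
tcp [ 0.5666 -0.0104  0.2022] shift [-0.029  0.024  0.022] turn -0.001 yaw 100.63 F [-0.2  -0.14 -0.  ] J [ 15.  17. -10.   0. -63. -95.] t 2.6
(-0.04, 0.1, 0.07) [435. 186.]
(0.04, 0.1, 0.07) [427. 275.]
(-0.04, 0.135, 0.07) [477. 186.]
(0.04, 0.135, 0.07) [465. 274.]
(0.018, 0.045, 0.028) [362. 238.]
(-0.018, 0.045, 0.028) [363. 203.]
(-0.014, -0.003, 0.137) [312. 239.]
(0.014, 0.013, 0.137) [335. 277.]
(0, 0.074, 0.038) [394. 223.]
```

View pics/w1.png

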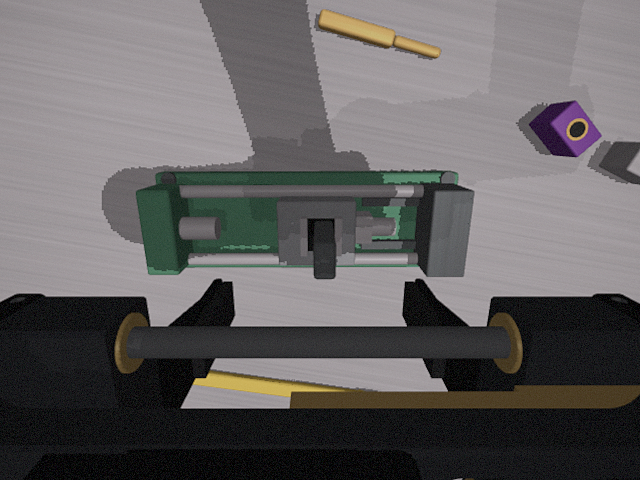

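The wrist view agrees with the fit: the anvil top's corners, near (430,186) and (465,275), fall where predicted, and so does the handle top at (324,262). Next I'll descend over the handle.

```bash
python3 -m pendant '[[[-0.03,0.02,0.1,0],[-0.03,0.02,0.4,0],[-0.03,0.02,0.75,0],[-0.03,0.02,1,0],[-0.03,0.02,1,0],[-0.03,0.02,1,0]]]' | tail -1; python3 to.py .569 -.0075 .097 100.75; python3 -m pendant '[[[0,0,0.05,0],[0,0,0.05,0],[0,0,0.05,0],[0,0,0.05,0],[0,0,0.05,0],[0,0,0.05,0],[0,0,0.05,0],[0,0,0.05,0]]]' 0.95;python3 to.py .569 -.0075 .097 100.75;
```

```text
gripper_force: 0.0
tcp [ 0.5701 -0.0067  0.1029] shift [ 0.012 -0.005  0.059] turn -0.0009 yaw 100.65 F [0.22 0.11 0.95] J [ 16.  23. -17.   0. -50. -95.] t 3.25
time_s: 4.05
tcp_pos: [0.5697, -0.0066, 0.0975]
ee_rot: [[-0.983, -0.184, -0.0], [-0.184, 0.983, 0.0], [0.0, 0.0, -1.0]]
wrist_force: [0.0, -0.3, -0.3]
gripper_width: 0.36
gripper_force: 0.0
tcp [ 0.5697 -0.0066  0.0975] shift [ 0.008 -0.008  0.005] turn -0.0012 yaw 100.61 F [ 0.04 -0.3  -0.27] J [ 16.  24. -17.  -0. -49. -95.] t 4.05
```

```bash
python3 -m pendant '[[[0,0,0,0],[0,0,0,0],[0,0,0,0],[0,0,0,0],[0,0,0,0],[0,0,0,0],[0,0,0,0],[0,0,0,0]]]'|tail -3
```

```text
wrist_force: [-0.1, 0.6, -0.4]
gripper_width: 0.186
gripper_force: 30.0
```

```bash
python3 -m pendant '[[[0,-0.05,0,0],[0,-0.13,0,0],[0,-0.22,0,0],[0,-0.31,0,0],[0,-0.4,0,0],[0,-0.48,0,0],[0,-0.54,0,0],[0,-0.58,0,0]]]'; python3 -m pendant '[[[0,-0.02,0,0],[0,-0.04,0,0],[0,-0.06,0,0],[0,-0.07,0,0],[0,-0.07,0,0]]]'; python3 to.py .569 -.0075 .097 100.75
```

```text
time_s: 5.65
tcp_pos: [0.5801, -0.0616, 0.0975]
ee_rot: [[-0.983, -0.184, -0.0], [-0.184, 0.983, 0.003], [-0.0, 0.003, -1.0]]
wrist_force: [-3.6, 12.8, 2.3]
gripper_width: 0.18
gripper_force: 30.0
time_s: 6.15
tcp_pos: [0.5814, -0.0684, 0.0975]
ee_rot: [[-0.983, -0.184, -0.0], [-0.184, 0.983, 0.003], [-0.0, 0.003, -1.0]]
wrist_force: [-2.1, 9.2, 1.8]
gripper_width: 0.182
gripper_force: 30.0
tcp [ 0.5814 -0.0684  0.0975] shift [0.01  0.621 0.007] turn -0.0012 yaw 100.62 F [-2.09  9.17  1.81] J [  9.  25. -15.  -0. -50. -88.] t 6.15
```

```bash
python3 -m pendant '[[[0,-0.02,0,0],[0,-0.04,0,0],[0,-0.05,0,0],[0,-0.05,0,0]]]' | sed -n 2,4p; python3 -m pendant '[[[0,0,0,0],[0,0,0,0],[0,0,0,0]]]' 0.5;  python3 -m pendant '[[[0,0,-0.2,0],[0,0,-0.6,0],[0,0,-1,0],[0,0,-1,0]]]' 0; python3 to.py .4566 .2854 .14 76.9
```

```text
tcp_pos: [0.5823, -0.0733, 0.0975]
ee_rot: [[-0.983, -0.184, -0.0], [-0.184, 0.983, 0.003], [-0.0, 0.003, -1.0]]
wrist_force: [-2.3, 11.8, 2.0]
time_s: 6.85
tcp_pos: [0.5826, -0.076, 0.0976]
ee_rot: [[-0.983, -0.184, -0.0], [-0.184, 0.983, -0.0], [0.0, -0.0, -1.0]]
wrist_force: [1.4, -0.4, 0.1]
gripper_width: 0.374
gripper_force: 0.0
time_s: 7.25
tcp_pos: [0.5862, -0.0763, 0.2043]
ee_rot: [[-0.983, -0.185, 0.013], [-0.185, 0.983, -0.001], [-0.013, -0.003, -1.0]]
wrist_force: [0.6, -0.5, -0.2]
gripper_width: 0.731
gripper_force: 0.0
tcp [ 0.5862 -0.0763  0.2043] shift [0.614 3.796 0.623] turn 0.2071 yaw 100.63 F [ 0.58 -0.48 -0.17] J [  8.  19.  -7.   0. -63. -88.] t 7.25
```

```bash
for i in 1 2 3 ; do python3 -m pendant '[[[0.05,0.25,0,0],[0.1,0.6,0,0],[0.15,0.95,0,0],[0.15,0.97,0,0]]]' 0.28| tail -1; done; python3 to.py .4566 .2854 .14 76.9
```

```text
gripper_force: 0.0
gripper_force: 0.0
gripper_force: 0.0
tcp [0.4846 0.2041 0.1974] shift [0.124 0.851 0.574] turn 0.2082 yaw 100.76 F [-0.22  0.07 -0.37] J [  41.   14.  -16.    0.  -61. -120.] t 8.45
```

```bash
python3 -m pendant '[[[0.05,0.3,0,0.07],[0.1,0.7,0,0.14],[0.12,0.85,0.1,0.208],[0.124,0.85,0.2,0.208],[0.124,0.85,0.2,0.208],[0.124,0.85,0.2,0.208]]]' | tail -1;  python3 to.py .4566 .2854 .14 76.9; python3 - <<'E'
from h import *
import pickle
c=optics.get_calibration("wrist");im=optics.capture("wrist");cv2.imwrite("pics/w2.png",im[:,:,::-1]);pickle.dump(c,open("w2.pkl","wb"))
a=np.radians(76.9);l=np.array([np.cos(a),np.sin(a),0]);w=np.array([-l[1],l[0],0]);o=np.array([.4566,.2854,.036])
for i,j in((1,1),(1,-1),(-1,-1),(-1,1)):print(np.round(proj("wrist",o+i*.022*l+j*.014*w,c)[0]))
E
```

```text
gripper_force: 0.0
tcp [0.4574 0.2822 0.1773] shift [0.015 0.03  0.373] turn -0.001 yaw 76.78 F [0.43 0.13 0.44] J [  49.   16.  -16.    0.  -59. -152.] t 9.05
[347. 209.]
[346. 239.]
[298. 239.]
[297. 209.]
```

View pics/w2.png

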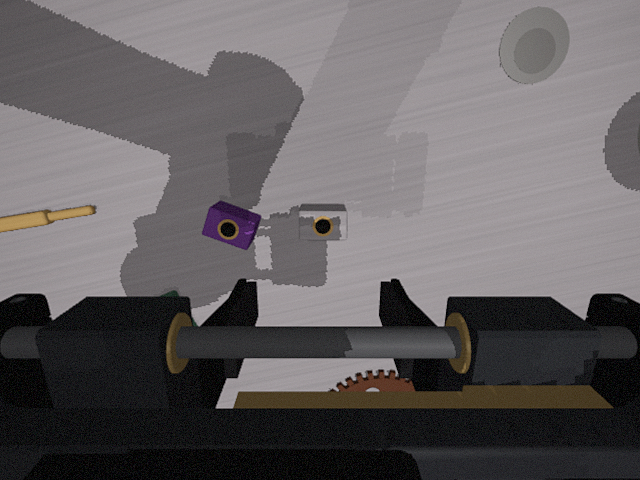

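The wrist view shows the bare block's top at (299–347, 211–240), as predicted. The purple one at (230,228) is about 36 mm clear of it, so I'll go down.

```bash
python3 -m pendant '[[[0.015,0.03,0.2,0],[0.015,0.03,0.6,0],[0.015,0.03,0.9,0],[0.015,0.03,1,0],[0.015,0.03,1,0],[0.015,0.03,1,0]]]' | tail -1;  python3 to.py .4566 .2854 .010 76.9
```

```text
gripper_force: 0.0
tcp [0.4573 0.2874 0.079 ] shift [ 0.004 -0.022  0.69 ] turn -0.0009 yaw 76.79 F [-0.3   0.3   0.26] J [  49.   22.  -22.    0.  -45. -153.] t 9.7
```

```bash
python3 -m pendant '[[[0,-0.01,0.15,0],[0,-0.02,0.35,0],[0,-0.02,0.55,0],[0,-0.02,0.69,0],[0,-0.02,0.69,0],[0,-0.02,0.69,0]]]' | tail -1;  python3 to.py .4566 .2854 .010 76.9; python3 -m pendant '[[[0,0,0,0],[0,0,0,0],[0,0,0,0],[0,0,0,0],[0,0,0,0],[0,0,0,0]]]' 0.65
```

```text
gripper_force: 0.0
tcp [0.4567 0.2858 0.0101] shift [ 0.    -0.004  0.001] turn -0.0008 yaw 76.81 F [0.03 0.05 0.78] J [  49.   28.  -26.    0.  -36. -153.] t 10.3
time_s: 10.9
tcp_pos: [0.4562, 0.2855, 0.0093]
ee_rot: [[-0.974, 0.228, 0.001], [0.228, 0.974, 0.001], [-0.001, 0.001, -1.0]]
wrist_force: [-1.2, 0.1, 5.3]
gripper_width: 0.506
gripper_force: 30.0
```

```bash
python3 -m pendant '[[[0,0,-0.1,0],[0,0,-0.4,0],[0,0,-0.8,0],[0,0,-1,0],[0,0,-1,0]]]';  python3 - <<'E'
import numpy as np
p=np.array([.5699,-.0123]);a=.18762
for y in(.057,.078):print(p+[-np.sin(a)*y,np.cos(a)*y])
E
python3 to.py .5593 .0437 .11 100.75
```

```text
time_s: 11.4
tcp_pos: [0.4568, 0.2859, 0.1116]
ee_rot: [[-0.974, 0.229, 0.004], [0.229, 0.974, 0.004], [-0.003, 0.005, -1.0]]
wrist_force: [0.1, 0.9, -2.6]
gripper_width: 0.502
gripper_force: 30.0
[0.55926829 0.0436997 ]
[0.55535135 0.06433117]
tcp [0.4568 0.2859 0.1116] shift [-1.552 -2.124  0.009] turn -0.2091 yaw 76.79 F [ 0.07  0.94 -2.61] J [  49.   20.  -21.    0.  -49. -153.] t 11.4
```

```bash
for i in 1 2 3 ; do python3 -m pendant '[[[-0.1,-0.15,0,0],[-0.3,-0.4,0,0],[-0.45,-0.6,0,0],[-0.517,-0.708,0,0],[-0.517,-0.708,0,0]]]' | tail -1; done; python3 -m pendant '[[[0,0,0,-0.07],[0,0,0,-0.14],[0,0,0,-0.209],[0,0,0,-0.209],[0,0,0,-0.209]]]' | tail -2;python3 to.py .5593 .0437 .036 100.75; python3 - <<'E'
from h import *
import pickle
c=optics.get_calibration("wrist");im=optics.capture("wrist");cv2.imwrite("pics/w3.png",im[:,:,::-1]);pickle.dump(c,open("w3.pkl","wb"))
p=np.array([.5699,-.0123,.18762])
def P(x,y,z):
    c_,s_=np.cos(p[2]),np.sin(p[2]);return [p[0]+c_*x-s_*y,p[1]+s_*x+c_*y,z]
for q in [(-.04,.1,.07),(.04,.1,.07),(-.04,.135,.07),(.04,.135,.07),(-.018,.045,.028),(0,.013,.038),(-.018,.1,.028),(-.04,-.128,.065)]: print(q,np.round(proj("wrist",P(*q),c)[0]))
E
```

```text
gripper_force: 30.0
gripper_force: 30.0
gripper_force: 30.0
gripper_width: 0.501
gripper_force: 30.0
tcp [0.5577 0.0436 0.1085] shift [-0.016 -0.002  0.725] turn -0.0011 yaw 100.62 F [ 0.35 -0.17 -2.06] J [  21.   22.  -18.   -0.  -50. -100.] t 13.4
(-0.04, 0.1, 0.07) [393. 207.]
(0.04, 0.1, 0.07) [386. 328.]
(-0.04, 0.135, 0.07) [453. 206.]
(0.04, 0.135, 0.07) [439. 327.]
(-0.018, 0.045, 0.028) [303. 225.]
(0, 0.013, 0.038) [257. 254.]
(-0.018, 0.1, 0.028) [379. 225.]
(-0.04, -0.128, 0.065) [ 11. 206.]
```

View pics/w3.png

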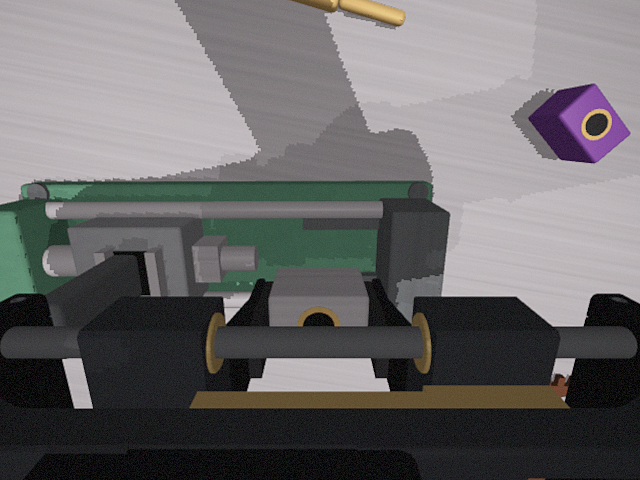

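```bash
python3 - <<'E'
import cv2
im=cv2.imread("pics/w3.png")[170:300,190:460]
im=cv2.convertScaleAbs(im,alpha=1.8)
cv2.imwrite("pics/c3.png",cv2.resize(im,(790,380),interpolation=cv2.INTER_CUBIC))
E
```

```text
(no output)
```

View pics/c3.png

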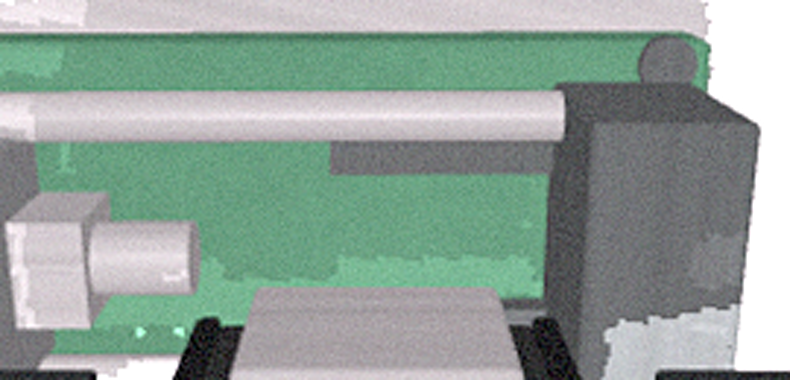

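```bash
python3 - <<'E'
from h import *
import pickle
c=pickle.load(open("w3.pkl","rb"))
s=sense();R=np.array(s['ee_rot']);t=np.array(s['tcp_pos'])
# tool x = -press x roughly
for nm,v in (("low-",[.014,.022,.010]),("low+",[.014,-.022,.010]),("top",[.014,.022,-.026])):
    P=t+R@np.array(v);print(nm,P.round(4),proj("wrist",P,c).round(1))
p=np.array([.5699,-.0123]);a=.18762;Rz=np.array([[np.cos(a),-np.sin(a)],[np.sin(a),np.cos(a)]])
d=t[:2]-p;print("tcp in press",Rz.T@d)
from scipy.optimize import least_squares
px=np.array([(394,212),(448.7,212),(302.8,229),(257.5,257.5)])
Q=np.array([(-.04,.1,.07),(-.04,.135,.07),(-.018,.045,.028),(0,.013,.038)])
for dx in (.001,.002,.003,.004):
  print(dx,[ (proj("wrist",[*(p+Rz@(q[:2]+[dx,0])),q[2]],c)[0]-u).round(1).tolist() for q,u in zip(Q,px)])
E
```

```text
low- [0.54   0.0625 0.0985] [[361.7 263.2]]
low+ [0.5481 0.0192 0.0985] [[278.3 263.2]]
top [0.54   0.0625 0.1345] [[371.8 292.9]]
tcp in press [-0.00151121  0.0570149 ]
0.001 [[-0.9, -3.7], [4.2, -3.8], [0.0, -2.2], [-0.1, -2.4]]
0.002 [[-1.0, -2.0], [4.0, -2.1], [0.0, -0.9], [-0.1, -1.1]]
0.003 [[-1.1, -0.3], [3.8, -0.5], [0.0, 0.5], [0.0, 0.3]]
0.004 [[-1.2, 1.3], [3.6, 1.2], [0.1, 1.8], [0.1, 1.6]]
```

The enlarged view shows the nose tip at (258,257) and the rail edge at (303,229). The block in hand carries the same +2.7 mm camera offset as they do, so the relative position is right. I only need +1.5 mm in x, then lower.

```bash
python3 -m pendant '[[[-0.016,0,0.1,0],[-0.016,0,0.25,0],[-0.016,0,0.4,0],[-0.016,0,0.55,0],[-0.016,0,0.65,0],[-0.016,0,0.7,0],[-0.016,0,0.7,0],[-0.016,0,0.7,0]]]' ; python3 to.py .5593 .0437 .030 100.75
```

```text
time_s: 14.25
tcp_pos: [0.5601, 0.0431, 0.0389]
ee_rot: [[-0.983, -0.186, 0.001], [-0.186, 0.983, 0.0], [-0.001, -0.0, -1.0]]
wrist_force: [0.8, -0.2, -1.8]
gripper_width: 0.501
gripper_force: 30.0
tcp [0.5601 0.0431 0.0389] shift [0.007 0.008 0.089] turn -0.0002 yaw 100.73 F [ 0.81 -0.21 -1.75] J [  21.   27.  -21.    0.  -41. -100.] t 14.25
```

```bash
python3 -m pendant '[[[0,0,0.03,0],[0,0,0.06,0],[0,0,0.08,0],[0,0,0.09,0],[0,0,0.09,0],[0,0,0.09,0]]]' ; python3 to.py .5593 .0437 .030 100.75
```

```text
time_s: 14.85
tcp_pos: [0.5597, 0.043, 0.0296]
ee_rot: [[-0.983, -0.186, 0.0], [-0.186, 0.983, 0.0], [-0.0, 0.0, -1.0]]
wrist_force: [0.3, 0.9, -1.8]
gripper_width: 0.505
gripper_force: 30.0
tcp [0.5597 0.043  0.0296] shift [ 0.003  0.008 -0.004] turn -0.0002 yaw 100.72 F [ 0.27  0.94 -1.81] J [  21.   28.  -22.    0.  -40. -100.] t 14.85
```

```bash
python3 -m pendant '[[[0,0,0.006,0],[0,0,0.012,0],[0,0,0.012,0]]]' | sed -n 2,4p; python3 -m pendant '[[[0,0,0.012,0],[0,0,0.012,0],[0,0,0.012,0],[0,0,0.012,0]]]' 0.42;python3 -m pendant '[[[0,0,-0.03,0],[0,0,-0.12,0],[0,0,-0.25,0],[0,0,-0.5,0],[0,0,-0.8,0],[0,0,-1,0]]]'; python3 - <<'E'
from h import *
im=optics.capture("top");o=im[220:310,230:410,::-1]
cv2.imwrite("pics/t4.png",cv2.resize(o,None,fx=4,fy=4,interpolation=cv2.INTER_CUBIC))
E
python3 to.py .5824 -.0733 .2 100.75
```

```text
tcp_pos: [0.5598, 0.043, 0.0294]
ee_rot: [[-0.982, -0.187, 0.001], [-0.187, 0.982, -0.0], [-0.001, -0.0, -1.0]]
wrist_force: [-1.7, 1.0, 4.4]
time_s: 15.55
tcp_pos: [0.5598, 0.043, 0.027]
ee_rot: [[-0.983, -0.186, 0.0], [-0.186, 0.983, -0.0], [-0.0, -0.0, -1.0]]
wrist_force: [0.2, 0.9, -0.3]
gripper_width: 0.581
gripper_force: 0.0
time_s: 16.15
tcp_pos: [0.5607, 0.0432, 0.1307]
ee_rot: [[-0.982, -0.187, 0.004], [-0.187, 0.982, 0.001], [-0.004, 0.0, -1.0]]
wrist_force: [0.4, 0.7, -0.3]
gripper_width: 0.58
gripper_force: 0.0
tcp [0.5626 0.0435 0.1339] shift [ 0.018 -1.185 -0.662] turn 0.0004 yaw 100.8 F [0.14 0.6  1.47] J [  21.   20.  -16.    0.  -53. -100.] t 16.2
```

```bash
python3 -m pendant '[[[0,0,-0.3,0],[0,0,-0.66,0],[0,-0.3,-0.66,0],[0,-0.7,-0.66,0],[0,-1,-0.66,0],[0,-1,-0.66,0],[0,-1,-0.66,0]]]' 0.3|tail -1; python3 - <<'E'
from h import *
import pickle
s=sense();c=optics.get_calibration("wrist");im=optics.capture("wrist");cv2.imwrite("pics/w5.png",cv2.convertScaleAbs(im[120:320,:,::-1],alpha=1.5));pickle.dump(c,open("w5.pkl","wb"))
p=np.array([.5699,-.0123]);a=.18762;Rz=np.array([[np.cos(a),-np.sin(a)],[np.sin(a),np.cos(a)]])
for q in [(-.014,.035,.056),(.014,.035,.056),(.014,.079,.056),(-.014,.079,.056),(-.018,.045,.028),(-.04,.1,.07),(-.014,-.054,.137),(.014,-.070,.137)]: print(q,(proj("wrist",[*(p+Rz@q[:2]),q[2]],c)[0]-[0,120]).round(1))
E
python3 to.py .5824 -.0733 .2 100.75
```

```text
gripper_force: 0.0
(-0.014, 0.035, 0.056) [409.7  91.6]
(0.014, 0.035, 0.056) [407.4 122.1]
(0.014, 0.079, 0.056) [456.2 122. ]
(-0.014, 0.079, 0.056) [459.9  91.6]
(-0.018, 0.045, 0.028) [413.2  81.3]
(-0.04, 0.1, 0.07) [496.   63.9]
(-0.014, -0.054, 0.137) [305. 118.]
(0.014, -0.07, 0.137) [282.  157.6]
tcp [ 0.5781 -0.0551  0.1936] shift [-0.008 -0.187 -0.064] turn -0.0004 yaw 100.71 F [0.5  0.23 0.64] J [ 11.  19.  -8.  -0. -62. -90.] t 16.95
```

View pics/w5.png

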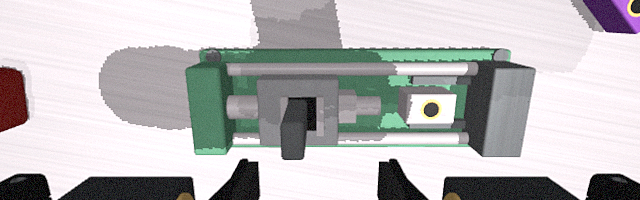

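The block lies flat between the rails, top at (408–456, 94–124 of the crop), just as predicted. Next I'll take the handle.

```bash
python3 -m pendant '[[[-0.01,-0.1,0,0],[-0.01,-0.187,0.2,0],[-0.01,-0.187,0.5,0],[-0.01,-0.187,0.8,0],[-0.01,-0.187,0.96,0],[-0.01,-0.187,0.96,0],[-0.01,-0.187,0.96,0]]]'|tail -1; python3 to.py .5824 -.0733 .097 100.75; python3 -m pendant '[[[0,0,0,0],[0,0,0,0],[0,0,0,0],[0,0,0,0],[0,0,0,0],[0,0,0,0],[0,0,0,0],[0,0,0,0]]]' 0.95;  python3 -m pendant '[[[0,0,0,0],[0,0,0,0],[0,0,0,0]]]';python3 to.py .5824 -.0733 .097 100.75;
```

```text
gripper_force: 0.0
tcp [ 0.5833 -0.0732  0.0977] shift [0.009 0.001 0.007] turn 0.0004 yaw 100.8 F [ 0.13 -0.61  1.06] J [  9.  25. -14.   0. -51. -88.] t 17.65
time_s: 18.45
tcp_pos: [0.5826, -0.0731, 0.0972]
ee_rot: [[-0.983, -0.186, -0.0], [-0.186, 0.983, 0.0], [0.0, 0.0, -1.0]]
wrist_force: [-0.6, 2.2, 0.8]
gripper_width: 0.181
gripper_force: 30.0
time_s: 18.75
tcp_pos: [0.5826, -0.0731, 0.0972]
ee_rot: [[-0.983, -0.186, -0.0], [-0.186, 0.983, 0.0], [0.0, 0.0, -1.0]]
wrist_force: [-1.0, 3.6, 0.5]
gripper_width: 0.184
gripper_force: 30.0
tcp [ 0.5826 -0.0731  0.0972] shift [ 0.003 -0.001  0.002] turn -0.0002 yaw 100.73 F [-0.99  3.63  0.49] J [  9.  25. -14.  -0. -50. -88.] t 18.75
```

```bash
cat > f.py <<'E'
from h import *
s=sense();d=np.array([-np.sin(.18762),np.cos(.18762)]);p=np.array([.5699,-.0123])
print("t",s['time_s'],"y_handle %.2f mm  Fpush %.2f"%((np.array(s['tcp_pos'])[:2]-p)@d*1e3,-np.array(s['wrist_force'])[:2]@d), "Fz %.1f"%s['wrist_force'][2])
E
python3 f.py; python3 -m pendant '[[[0,0.03,0,0],[0,0.06,0,0],[0,0.1,0,0],[0,0.14,0,0],[0,0.18,0,0],[0,0.21,0,0],[0,0.23,0,0],[0,0.25,0,0]]]'|tail -1;python3 f.py; for i in 1 2 3; do python3 -m pendant '[[[0,0.005,0,0],[0,0.01,0,0],[0,0.015,0,0],[0,0.02,0,0]]]' |tail -1; python3 f.py; done
```

```text
t 18.75 y_handle -62.14 mm  Fpush -3.75 Fz 0.5
gripper_force: 30.0
t 19.55 y_handle -40.19 mm  Fpush 12.58 Fz -2.1
gripper_force: 30.0
t 19.95 y_handle -38.22 mm  Fpush 11.81 Fz -1.0
gripper_force: 30.0
t 20.35 y_handle -36.23 mm  Fpush 11.96 Fz -2.5
gripper_force: 30.0
t 20.75 y_handle -34.26 mm  Fpush 11.36 Fz -1.5
```

```bash
for i in 1 2 3; do python3 -m pendant '[[[0,0.006,0,0],[0,0.012,0,0],[0,0.019,0,0],[0,0.026,0,0],[0,0.033,0,0],[0,0.04,0,0],[0,0.045,0,0],[0,0.05,0,0]]]' |tail -1; python3 f.py; done
```

```text
gripper_force: 30.0
t 21.55 y_handle -29.62 mm  Fpush 13.57 Fz -2.4
gripper_force: 30.0
t 22.35 y_handle -24.61 mm  Fpush 13.76 Fz -2.4
gripper_force: 30.0
t 23.15 y_handle -19.61 mm  Fpush 13.82 Fz -1.6
```

```bash
for i in 1 2 3 4 5; do python3 -m pendant '[[[0,0.0025,0,0],[0,0.005,0,0],[0,0.0075,0,0],[0,0.01,0,0]]]' |tail -1; python3 f.py; done
```

```text
gripper_force: 30.0
t 23.55 y_handle -18.62 mm  Fpush 13.47 Fz -1.3
gripper_force: 30.0
t 23.95 y_handle -17.62 mm  Fpush 13.51 Fz -1.6
gripper_force: 30.0
t 24.35 y_handle -16.61 mm  Fpush 13.97 Fz -2.0
gripper_force: 30.0
t 24.75 y_handle -15.61 mm  Fpush 13.49 Fz -1.8
gripper_force: 30.0
t 25.15 y_handle -14.62 mm  Fpush 13.92 Fz -1.5
```

```bash
for i in 1 2 3 4; do python3 -m pendant '[[[0,0.002,0,0],[0,0.004,0,0],[0,0.005,0,0],[0,0.005,0,0]]]' |tail -1; python3 f.py; done
```

```text
gripper_force: 30.0
t 25.55 y_handle -14.09 mm  Fpush 13.25 Fz -1.3
gripper_force: 30.0
t 25.95 y_handle -13.59 mm  Fpush 13.36 Fz -1.6
gripper_force: 30.0
t 26.35 y_handle -13.10 mm  Fpush 13.55 Fz -1.9
gripper_force: 30.0
t 26.75 y_handle -12.58 mm  Fpush 14.14 Fz -1.9
```

```bash
for i in 1 2 3; do python3 -m pendant '[[[0,0.002,0,0],[0,0.004,0,0],[0,0.005,0,0],[0,0.005,0,0]]]' |tail -1; python3 f.py; done
```

```text
gripper_force: 30.0
t 27.15 y_handle -12.10 mm  Fpush 13.39 Fz -1.4
gripper_force: 30.0
t 27.55 y_handle -11.60 mm  Fpush 13.40 Fz -1.3
gripper_force: 30.0
t 27.95 y_handle -11.11 mm  Fpush 13.74 Fz -2.0
```

```bash
for i in 1 2; do python3 -m pendant '[[[0,0.002,0,0],[0,0.004,0,0],[0,0.005,0,0],[0,0.005,0,0]]]' |tail -1; python3 f.py; done
```

```text
gripper_force: 30.0
t 28.35 y_handle -10.60 mm  Fpush 13.23 Fz -1.8
gripper_force: 30.0
t 28.75 y_handle -10.09 mm  Fpush 13.94 Fz -1.5
```

```bash
for i in 1 2; do python3 -m pendant '[[[0,0.002,0,0],[0,0.004,0,0],[0,0.005,0,0],[0,0.005,0,0]]]' |tail -1; python3 f.py; done
```

```text
gripper_force: 30.0
t 29.15 y_handle -9.62 mm  Fpush 14.33 Fz -1.9
gripper_force: 30.0
t 29.55 y_handle -9.32 mm  Fpush 14.83 Fz -2.7
```

Contact: the handle now advances less per step and the force is rising. From here, finer steps.

```bash
for i in 1 2; do python3 -m pendant '[[[0,0.003,0,0],[0,0.005,0,0],[0,0.005,0,0]]]' |tail -1; python3 f.py; python3 -m pendant '[[[0,0,0,0]]]' |tail -1; python3 f.py; done
```

```text
gripper_force: 30.0
t 29.85 y_handle -9.04 mm  Fpush 15.07 Fz -2.8
gripper_force: 30.0
t 29.95 y_handle -9.04 mm  Fpush 15.49 Fz -1.9
gripper_force: 30.0
t 30.25 y_handle -8.79 mm  Fpush 15.61 Fz -2.1
gripper_force: 30.0
t 30.35 y_handle -8.76 mm  Fpush 17.02 Fz -2.3
```

```bash
python3 -m pendant '[[[0,0.003,0,0],[0,0.005,0,0],[0,0.005,0,0]]]' |tail -1; for i in 1 2 3 4; do python3 f.py; python3 -m pendant '[[[0,0,0,0]]]' |tail -1; done
```

```text
gripper_force: 30.0
t 30.65 y_handle -8.53 mm  Fpush 17.26 Fz -2.5
gripper_force: 30.0
t 30.75 y_handle -8.51 mm  Fpush 17.38 Fz -2.4
gripper_force: 30.0
t 30.85 y_handle -8.50 mm  Fpush 16.82 Fz -2.3
gripper_force: 30.0
t 30.95 y_handle -8.53 mm  Fpush 16.25 Fz -2.3
gripper_force: 30.0
```

Load is about 5–6 N. Before opening I'll relax the arm's push, without reversing it, so that nothing jumps.

```bash
python3 -m pendant '[[[0,-0.01,0,0],[0,-0.02,0,0],[0,-0.03,0,0],[0,-0.03,0,0]]]' |tail -1; python3 f.py; python3 -m pendant '[[[0,0,0,0],[0,0,0,0]]]'|tail -1; python3 f.py
```

```text
gripper_force: 30.0
t 31.45 y_handle -8.68 mm  Fpush 6.46 Fz -0.8
gripper_force: 30.0
t 31.65 y_handle -8.69 mm  Fpush 6.87 Fz -0.5
```

```bash
python3 -m pendant '[[[0,-0.005,0,0],[0,-0.01,0,0]]]' |tail -1; python3 f.py; python3 -m pendant '[[[0,0,0,0],[0,0,0,0],[0,0,0,0],[0,0,0,0]]]' 0.5; python3 f.py
```

```text
gripper_force: 30.0
t 31.85 y_handle -8.74 mm  Fpush 2.52 Fz 1.3
time_s: 32.25
tcp_pos: [0.5726, -0.02, 0.0971]
ee_rot: [[-0.982, -0.186, -0.0], [-0.186, 0.982, 0.0], [-0.0, 0.0, -1.0]]
wrist_force: [-0.4, -0.0, -1.0]
gripper_width: 0.446
gripper_force: 0.0
t 32.25 y_handle -8.08 mm  Fpush -0.06 Fz -1.0
```

Released cleanly. Now straight up, then a check picture.

```bash
python3 -m pendant '[[[0,0,-0.2,0],[0,0,-0.6,0],[0,0,-1,0],[0,0,-1,0],[0,0,-1,0]]]' |tail -1; python3 - <<'E'
from h import *
c=optics.get_calibration("wrist");im=optics.capture("wrist");cv2.imwrite("pics/w6.png",cv2.resize(cv2.convertScaleAbs(im[150:310,120:520,::-1],alpha=1.5),(800,320)))
p=np.array([.5699,-.0123]);a=.18762;Rz=np.array([[np.cos(a),-np.sin(a)],[np.sin(a),np.cos(a)]])
for q in [(-.014,.056,.056),(.014,.1,.056),(-.04,.1,.07),(-.014,-.0187,.137),(.014,-.0007,.137),(-.017,-.019,.076),(-.017,.005,.076)]: print(q,(2*(proj("wrist",[*(p+Rz@q[:2]),q[2]],c)[0]-[120,150])).round(1))
E
```

```text
gripper_force: 0.0
(-0.014, 0.056, 0.056) [543.2 117.4]
(0.014, 0.1, 0.056) [635.8 177.6]
(-0.04, 0.1, 0.07) [660.1  62.5]
(-0.014, -0.0187, 0.137) [368.2 167.4]
(0.014, -0.0007, 0.137) [421.4 245.4]
(-0.017, -0.019, 0.076) [373.  120.2]
(-0.017, 0.005, 0.076) [430.7 120.2]
```

View pics/w6.png

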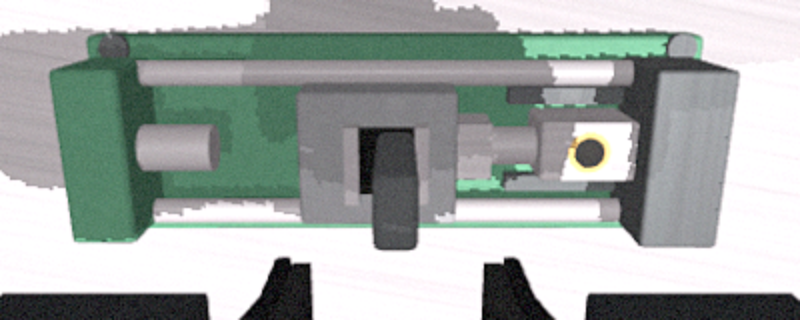

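The block at (588,150) sits square against the anvil with the nose on it. The handle at (395,190) rests against the anvil-side shoulder, with the gap behind it. Handing in.

```bash
python3 -c "
from station import r
print(r.finish_job())"
```

```text
the job is handed in; nothing more can be done
None
```

I handed the job in at about 33 s: the block sits square against the anvil under an estimated 5–6 N, the handle's play is taken up on the anvil side, and nothing else was touched; no verdict came back.

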